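Pull-test two bonded heat sinks in an amplifier

TASK

Two heat sinks have been glued onto chips on the amplifier's circuit board, and one of the bonds has failed. Prove each one by taking hold of it and pulling upward with about 12 N, kept up for about two seconds, never as much as 20 N; leave the one that holds in its place, and set the one that comes off down upright in the white tray, without dropping it. Leave the other things on the bench alone.

Things in the scene. Friction and masses are not known exactly. Their poses are not given: they have to be found in the camera images.
- sink_p_center (a point): One of two identical finned aluminium heat sinks, 40 mm along its x, 32 mm across the fins (its y), 36 mm high, 60 g, standing on a chip. This point is its centre, half-way up (36 mm above the bench); z up. Pinch it across the fins. One is soundly bonded: it gives elastically, 1 to 3 mm, and springs back. The other lifts off at little over its own weight. They look alike and are swapped at random.
- sink_q_center (a point): One of two identical finned aluminium heat sinks, 40 mm along its x, 32 mm across the fins (its y), 36 mm high, 60 g, standing on a chip. This point is its centre, half-way up (36 mm above the bench); z up. Pinch it across the fins. One is soundly bonded: it gives elastically, 1 to 3 mm, and springs back. The other lifts off at little over its own weight. They look alike and are swapped at random.
- chassis: Open black amplifier chassis fixed to the bench, 220 mm (x) by 300 mm (y). Origin: centre of its underside; z up; x from front panel (45 mm high, knob) to rear panel (40 mm). The heat sinks stand at about x -35, y +70 and -70 mm, nearly in line with it, undersides 18 mm above the bench, 40 mm free beside each. Behind (x over 25 mm): transformer 60 mm high, valves, capacitors to 56 mm.
- tray: Square open white tray fixed to the bench, 150 x 150 mm outside, 30 mm high, walls and floor 4 mm. Origin at the centre of its underside, on the bench; x and y along its sides; z up.
- jar_center (a point): Bystander: closed jar of adhesive, 44 mm in diameter, 55 mm high, loose on the bench; its centre.
- driver_grip (a point): Bystander: screwdriver 170 mm long lying loose on the bench along its x; this point is the middle of its handle.
- spare_center (a point): Bystander: small spare transformer, 40 x 50 x 34 mm high, loose on the bench; its centre.

How it is judged:
By the outcome, as a careful person would: the job done as asked, in the order asked, and still so for the second after the job is handed in, with the robot touching nothing.
It also fails if it takes over 72 s, if anything falls off the work surface, if the arm or the gripper's body presses on something with over 40 N, if the wrist force passes 120 N, or if a joint passes its speed limit or range.

ROBOT

A 6-joint arm with a two-finger parallel gripper is mounted at the origin on the work surface. World frame = base frame: x ahead of the robot, y to its left, z up, the work surface at z = 0. Lengths are in m, angles in rad, forces in N, time in s.
With the tool pointing down it reaches from about 0.3 to 0.775 m from the base axis. Payload 14.6 kg.
Tool frame: the origin (TCP) lies at the very end of the fingers, on their centre line; the grasp point (between the pads) lies 19 mm behind it; z points along the fingers, y is the direction in which the jaws open and shut (so a half turn about z gives the same grasp; the last joint's range is limited). The gripper opens to 85 mm and grips with 20 to 120 N. Pads are 22 mm wide; open, the fingers measure 114 mm over their backs; the gripper's body (76 mm by 85 mm) begins 54 mm behind the grasp point. The pads swing forward as they close: fully open they stand 13 mm farther back than shut.
Start: joints at [1.08, 0.3, 1.521, -0, 1.321, -0.067], TCP at [0.226, 0.501, 0.231] pointing down, gripper open.
Joint ranges: [-3.03, 3.03], [-0.79, 2.21], [0.23, 2.52], [-1.04, 4.18], [0, 3.07], [-2.55, 2.55]. Speed limits (rad/s): [2.22, 2.22, 2.57, 3.14, 3.14, 3.14].

INTERFACE

Orientations are given as a rotation vector (axis times angle).
In Python, from cell import observe, cams, order gives the robot as it stands.
- The arm moves only by the tool servo_tool, never from a script. Its argument "targets" is one flat list of numbers, 6 for each row, row after row: the shift along the world's x, y, z in mm, then the turn, a rotation vector about the world's x, y, z in rad. In form: [x, y, z, ax, ay, az, x, y, z, ax, ay, az, ...]. A call has 1 to 5 rows; each row is the pose to reach, as a shift and turn from the pose commanded when the call began; what a row does not reach only later rows make up. A row lasts 1/10 s, in which the tool goes at most 50 mm and 8.59 degrees, less where a joint would pass 70% of its speed; a pose out of reach is approached as far as the arm can. A call with a gripper value outside its range is refused whole. "claw" is the finger opening in mm, from 0 to 85.4, set as the call begins (left out, the last holds). The fingers move at their own pace and stop on an object; the grip force is fixed at half the most. Time passes only in rows, so rows that repeat a pose let the fingers close. It gives the time, the measured TCP pose, the force and the opening at its end, in the units of the state.
- observe(): the state, without advancing time (a new reading comes with each control period).
- cams.capture(name): name is "scene" or "top"; returns a dict with "img" (480x640x3 uint8, blue, green, red), "fov_y" (degrees; the focal length in pixels is half the picture's height over the tangent of half this angle, whatever the lens; pixels are square), "cx", "cy" (the principal point, pixels), "eye" and "attitude" of the camera in the world. Camera axes: x right, y down, z forward; pixel columns grow to the right and rows downward; lengths in m; the calibration is good to about 2 mm. A picture is of the moment at which its call begins. There is no depth.
- order.hand_in(): hands the job in, once; it reports no verdict.
The state is a dict: "time_s": time; "q": joint angles; "qd": joint speeds; "effort": joint torques, N m; "eef_pos": TCP position; "ee_rot": TCP orientation; "force": force on the tool from outside, world axes, zero at the start; "moment": the same for the moment, N m; "opening": finger opening in m.
Only numpy, scipy, OpenCV 4.12 (cv2) and the standard library are available. Lean on these libraries where they do the work, as an engineer would, in place of code of your own. Each camera call takes 0.05 s, during which the arm holds its last target.

## Working session

There is one attempt and no reset: what is moved stays moved. The work goes in short steps, Python scripts to look and compute and a tool call to move; the robot and the scene stay as the last step left them, time stands still between calls to the robot, and variables do not carry over. Pictures are saved under pics/ and viewed, and the job is handed in when it is done.

Besides the shell and the picture viewer there is one more tool, called after "Call:" by a JSON object that holds its "fn" and its "kwargs", one argument or row to a line. servo_tool: Moves the arm, as the interface text tells. Its arguments: {"type":"object","properties":{"targets":{"type":"array","items":{"type":"number"}},"claw":{"type":"number"}},"required":["targets"]}

```bash
ls; mkdir -p pics; python3 - <<'E'
from cell import observe,cams,order
import cv2
s=observe();print(s)
for n in("scene","top"):
    c=cams.capture(n);cv2.imwrite(f"pics/{n}0.png",c["img"]);print(n,{k:v for k,v in c.items() if k!="img"})
E
```

```text
pics
{'time_s': 0.0, 'q': array([ 1.08038708e+00,  3.00504422e-01,  1.52161901e+00, -2.95630908e-05,
        1.32070370e+00, -6.66270584e-02]), 'qd': array([-1.39884705e-03,  1.51783145e-03, -1.40086459e-03,  2.49885400e-05,
       -1.40966738e-04,  1.69078595e-03]), 'effort': array([-7.94237330e-04, -5.43491292e+01, -3.61792481e+01, -1.12575385e-04,
        3.97663287e-03, -3.47799084e-05]), 'eef_pos': array([0.22607101, 0.50111647, 0.23068699]), 'ee_rot': array([-6.60628469e-01, -3.07102776e+00,  1.87657296e-03]), 'force': array([-0.19774318, -1.18890812, -0.20756485]), 'moment': array([-0.03246457,  0.00224916,  0.00312032]), 'opening': 0.08519827207171066}
scene {'fov_y': 45.18229497856576, 'cx': 321.8043220202984, 'cy': 238.73117895574651, 'eye': array([1.0764782 , 0.12146042, 0.92927518]), 'attitude': array([-1.63023334, -2.22115416,  0.61420145])}
top {'fov_y': 47.42742836518269, 'cx': 320.7618453703239, 'cy': 241.00385096734146, 'eye': array([ 0.381955  , -0.00324964,  1.0369254 ]), 'attitude': array([-2.11034516,  2.14645185, -0.22902926])}
```

View pics/top0.png

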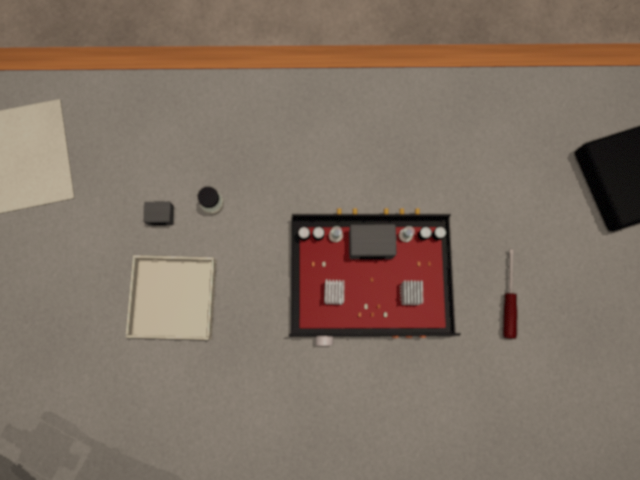

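View pics/scene0.png

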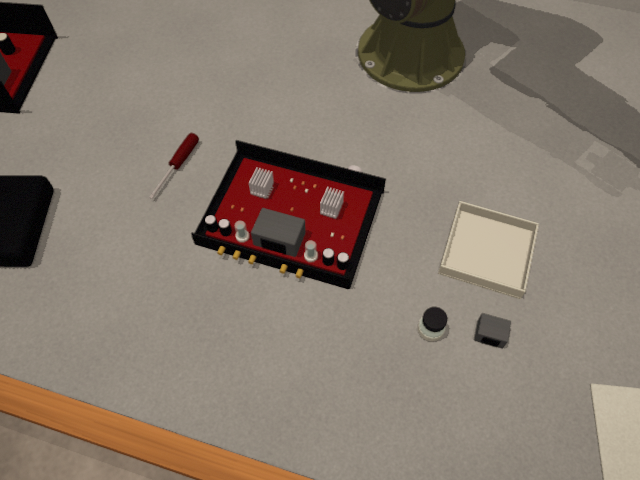

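The top view shows the sinks at about (334,292) and (412,292), the tray at (172,298), the jar at (208,200), the spare at (158,213) and the driver at (511,300). Next I'll measure them.

```bash
cat > h.py <<'E'
import numpy as np,cv2
from scipy.spatial.transform import Rotation as R
def cam(c):
    f=240/np.tan(np.radians(c["fov_y"])/2); return f,R.from_rotvec(c["attitude"]).as_matrix(),np.array(c["eye"])
def ray(c,u,v,z):
    f,M,e=cam(c); d=M@np.array([(u-c["cx"])/f,(v-c["cy"])/f,1.]); return e+d*(z-e[2])/d[2]
def proj(c,p):
    f,M,e=cam(c); q=M.T@(np.array(p)-e); return np.array([c["cx"]+f*q[0]/q[2],c["cy"]+f*q[1]/q[2]])
E
python3 - <<'E'
from cell import cams
from h import *
cs={n:cams.capture(n) for n in("scene","top")}
t=cs["top"]
print(cam(t)[1].round(3))
for nm,p in dict(trayc=(170,298),s1=(334,292),s2=(412,292)).items(): print(nm,ray(t,*p,.054).round(4))
# zooms
def zoom(n,x0,y0,w,h,k,o): cv2.imwrite(o,cv2.resize(cs[n]["img"][y0:y0+h,x0:x0+w],None,fx=k,fy=k,interpolation=cv2.INTER_CUBIC))
zoom("top",285,205,180,145,4,"pics/zt.png"); zoom("scene",185,130,210,160,3.8,"pics/zs.png")
# red board and tray in each
for n in cs:
    im=cs[n]["img"].astype(int);b,g,r=im[...,0],im[...,1],im[...,2]
    m=((r>70)&(g<40)&(b<50)).astype(np.uint8)
    k,l,st,ce=cv2.connectedComponentsWithStats(m)
    for i in range(1,k):
        if st[i,4]>300: print(n,"red",st[i],ce[i])
    m=((r>150)&(r-b<60)).astype(np.uint8)
    k,l,st,ce=cv2.connectedComponentsWithStats(m)
    for i in range(1,k):
        if st[i,4]>60: 
            cc=cv2.findContours((l==i).astype(np.uint8),0,1)[0][0]
            print(n,"bright",st[i],ce[i].round(1),cv2.minAreaRect(cc))
E
```

```text
[[-0.019 -0.981  0.193]
 [-1.     0.015 -0.022]
 [ 0.019 -0.193 -0.981]]
trayc [0.4753 0.2463 0.054 ]
s1 [ 0.4811 -0.0473  0.054 ]
s2 [ 0.4787 -0.1882  0.054 ]
scene red [   0   33   43   64 1226] [20.04893964 57.35399674]
scene red [ 206  158  166  117 7508] [295.56619606 210.07218966]
scene bright [356  71  34  30 307] [372.3  88.4] ((371.6283874511719, 89.520263671875), (36.03676986694336, 21.273319244384766), 35.53767395019531)
scene bright [  162    85   384   310 32810] [381.8 244. ] ((349.14825439453125, 252.1168975830078), (369.7552490234375, 316.031005859375), 11.689369201660156)
scene bright [ 162   97   72   86 1964] [198.3 133.4] ((198.10415649414062, 135.30108642578125), (81.97760009765625, 68.77147674560547), 77.82854461669922)
scene bright [149 151  24  47 282] [161.6 169.3] ((161.4445343017578, 174.3216552734375), (19.0202693939209, 47.69417190551758), 7.4958577156066895)
scene bright [ 86 164  42  39 484] [106.4 183.4] ((108.1737289428711, 182.16180419921875), (30.335041046142578, 47.69142150878906), 55.491477966308594)
scene bright [127 164  11  19  70] [132.3 172.8
[... 3556 characters left out ...]
 232. ] ((303.7500305175781, 232.25003051757812), (8.485280990600586, 7.77817440032959), 45.0)
top bright [314 228   9   9  66] [318.1 232. ] ((318.0, 232.0), (8.0, 8.0), 90.0)
top bright [421 228  10   9  65] [425.4 231.9] ((425.2500305175781, 231.75), (8.485280990600586, 7.77817440032959), 45.0)
top bright [436 228   9   9  65] [440.  231.9] ((440.0, 232.0), (8.0, 8.0), 90.0)
top bright [ 126  255   88   84 6178] [171.6 298.3] ((169.48837280273438, 296.81439208984375), (84.90474700927734, 82.72106170654297), 2.12109637260437)
top bright [326 280  18  23 275] [334.9 290.3] ((334.5, 291.0), (22.0, 17.0), 90.0)
top bright [318 337  14   8 101] [324.6 340.7] ((324.5, 340.5), (7.0, 13.0), 90.0)
```

View pics/zt.png

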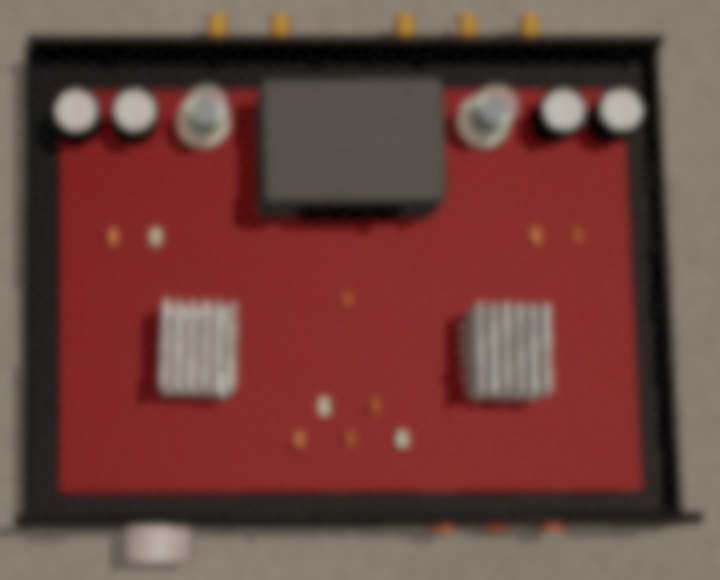

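View pics/zs.png

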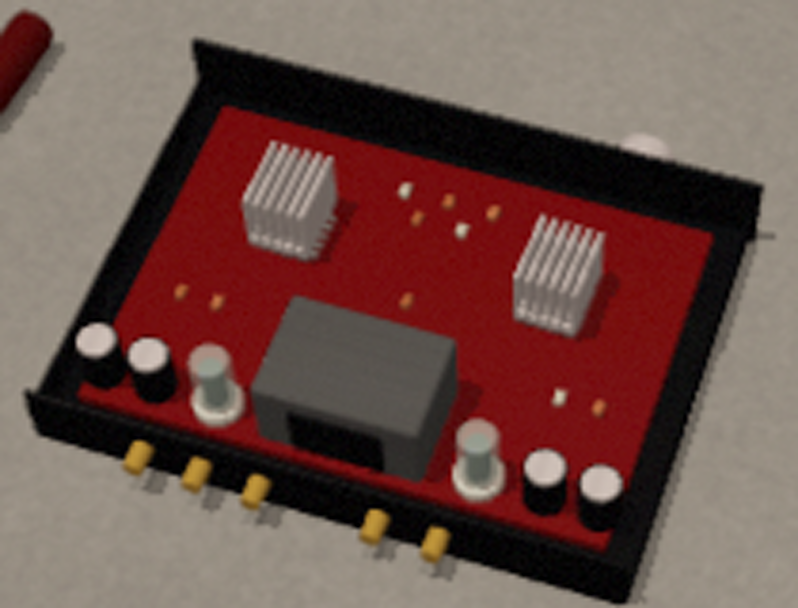

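The zooms show sink top-face centres at about (334.7,290.2) and (413.1,290.8) in top, and about (332,196.7) and (260.9,176.5) in scene. I'll cast both views and compare, and check the yaw.

```bash
python3 - <<'E'
from cell import cams
from h import *
cs={n:cams.capture(n) for n in("scene","top")}
t=cs["top"];s=cs["scene"]
z=lambda u,v:(285+(u+.5)/4-.5,205+(v+.5)/4-.5)
zs=lambda u,v:(185+(u+.5)/3.8-.5,130+(v+.5)/3.8-.5)
for a,b in (((200,342),(560,255)),((514,345),(290,178))):
    print("sink",ray(t,*z(*a),.054).round(4),ray(s,*zs(*b),.054).round(4))
for n,p,h in (("rearL",(30,42),.04),("rearR",(660,40),.04),("frL",(15,520),.045),("frR",(700,517),.045)):
    print(n,ray(t,*z(*p),h).round(4))
# sink fin masks in top and orientation
im=t["img"].astype(int);b,g,r=im[...,0],im[...,1],im[...,2]
m=((g>60)&(np.abs(r-g)<60)).astype(np.uint8)
for x0 in(322,398):
    mm=np.zeros_like(m);mm[276:310,x0:x0+30]=m[276:310,x0:x0+30]
    cc=max(cv2.findContours(mm,0,1)[0],key=cv2.contourArea);print(cv2.boundingRect(cc),cv2.minAreaRect(cc))
# tray: corners top (rim z=.03)
k,l,st,ce=cv2.connectedComponentsWithStats(((r>140)&(r-b<70)&(r-b>10)).astype(np.uint8))
i=max((i for i in range(1,k) if abs(ce[i][0]-170)<15 and abs(ce[i][1]-298)<15),key=lambda i:st[i,4])
cc=cv2.findContours((l==i).astype(np.uint8),0,1)[0][0]
ap=cv2.approxPolyDP(cc,8,True)[:,0];print(ap)
for q in ap: print(ray(t,*q,.03).round(4))
for n,u,v,h in(("jar",208,196,.055),("spare",158,211,.034),("drv",511,315,.012),("drvtip",510,250,.005)): print(n,ray(t,u,v,h).round(3))
cv2.imwrite("pics/tray.png",cv2.resize(t["img"][180:350,110:240],None,fx=3.5,fy=3.5,interpolation=cv2.INTER_CUBIC))
E
```

```text
sink [ 0.4845 -0.0485  0.054 ] [ 0.4824 -0.0437  0.054 ]
sink [ 0.4807 -0.1904  0.054 ] [ 0.4781 -0.1855  0.054 ]
rearL [0.6281 0.0273 0.04  ]
rearR [ 0.6249 -0.2695  0.04  ]
frL [0.4071 0.0358 0.045 ]
frR [ 0.4028 -0.272   0.045 ]
(324, 279, 21, 26) ((334.0, 291.5), (25.0, 20.0), 90.0)
(401, 280, 23, 26) ((412.0, 292.5), (25.0, 22.0), 90.0)
[[133 255]
 [125 336]
 [207 339]
 [213 257]]
[0.5586 0.3235 0.03  ]
[0.4105 0.3309 0.03  ]
[0.4024 0.1833 0.03  ]
[0.5525 0.1754 0.03  ]
jar [0.663 0.182 0.055]
spare [0.641 0.279 0.034]
drv [ 0.437 -0.38   0.012]
drvtip [ 0.561 -0.391  0.005]
```

View pics/tray.png

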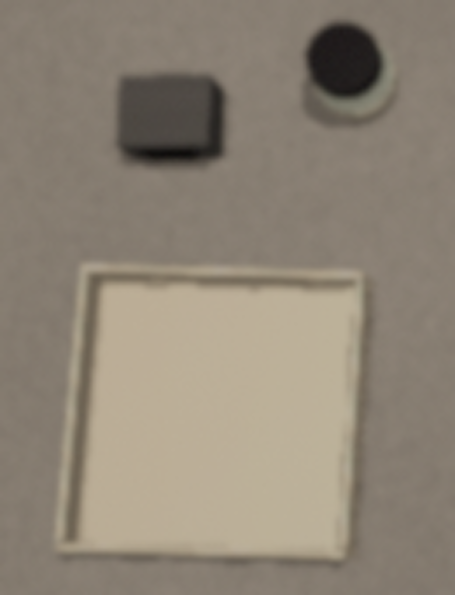

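Left sink ≈ (0.483, −0.047), right ≈ (0.480, −0.188). Both views agree within 5 mm and match the chassis layout (140 mm apart, x −35). Tray centre ≈ (0.481, 0.253). I'll travel to the left sink first.

Call:
{"fn": "servo_tool", "kwargs": {
  "targets": [20,-40,-5,0,0,0.03,38,-80,-10,0,0,0.06,58,-120,-15,0,0,0.09,78,-160,-20,0,0,0.12,96,-200,-25,0,0,0.15],
  "claw": 60
}}

```text
time_s: 0.8
eef_pos: [0.3226, 0.2997, 0.2062]
ee_rot: [0.426, 3.112, 0.0]
force: [1.5, 1.0, 0.6]
opening: 0.0605
```

Call:
{"fn": "servo_tool", "kwargs": {
  "targets": [20,-40,-5,0,0,0.03,38,-80,-10,0,0,0.06,58,-120,-15,0,0,0.09,78,-160,-20,0,0,0.12,96,-200,-25,0,0,0.15]
}}

```text
time_s: 1.3
eef_pos: [0.4188, 0.0995, 0.1813]
ee_rot: [0.193, 3.135, 0.0]
force: [0.8, 0.3, -0.8]
opening: 0.0599
```

Call:
{"fn": "servo_tool", "kwargs": {
  "targets": [20,-40,-10,0,0,0.03,40,-80,-20,0,0,0.06,57,-120,-30,0,0,0.09,65,-148,-40,0,0,0.09,65,-148,-50,0,0,0.09]
}}

```text
time_s: 1.8
eef_pos: [0.4838, -0.0495, 0.1307]
ee_rot: [0.058, 3.141, -0.001]
force: [0.5, 0.8, 0.3]
opening: 0.0605
```

```bash
cat > st.py <<'E'
from cell import observe
from h import *
def st():
    s=observe();M=R.from_rotvec(s["ee_rot"]).as_matrix()
    print("t",round(s["time_s"],2),"pos",(s["eef_pos"]*1000).round(1),"tiltz",M[:,2].round(3),"theta",round(float(np.arctan(-M[0,1]/M[1,1])),3),"F",s["force"].round(2),"op",round(s["opening"]*1000,1),"q6",round(s["q"][5],2))
    return s
if __name__=="__main__": st()
E
python3 - <<'E'
from st import st; st()
from cell import cams; import cv2
for n,r in(("top",(205,350,285,465)),("scene",(90,290,185,395))):
    c=cams.capture(n);cv2.imwrite(f"pics/a_{n}.png",cv2.resize(c["img"][r[0]:r[1],r[2]:r[3]],None,fx=3,fy=3))
E
```

```text
t 1.8 pos [483.8 -49.5 130.7] tiltz [ 0. -0. -1.] theta -0.037 F [0.47 0.79 0.28] op 60.5 q6 -1.71
```

View pics/a_scene.png

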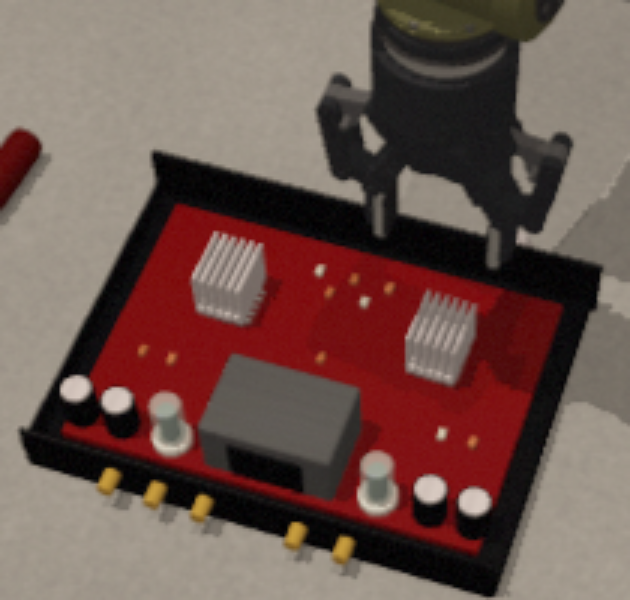

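The scene view shows the gripper above and centred on the left sink (near (440,340) in the crop), jaws across the fins. I'll descend, slowing near the board.

Call:
{"fn": "servo_tool", "kwargs": {
  "targets": [0,1,-25,0,0,0,0,2,-50,0,0,0,0,2,-70,0,0,0,0,2,-80,0,0,0,0,2,-85,0,0,0]
}}

```text
time_s: 2.4
eef_pos: [0.4831, -0.0439, 0.0461]
ee_rot: [-0.051, -3.141, -0.0]
force: [-0.1, -0.5, -0.3]
opening: 0.06
```

```bash
python3 - <<'E'
from st import st; st()
from cell import cams; import cv2
for n,r in(("top",(205,350,285,465)),("scene",(110,290,205,395))):
    c=cams.capture(n);cv2.imwrite(f"pics/b_{n}.png",cv2.resize(c["img"][r[0]:r[1],r[2]:r[3]],None,fx=3,fy=3))
E
```

```text
t 2.4 pos [483.1 -43.9  46.1] tiltz [-0.  0. -1.] theta -0.033 F [-0.13 -0.45 -0.33] op 60.0 q6 -1.7
```

View pics/b_scene.png

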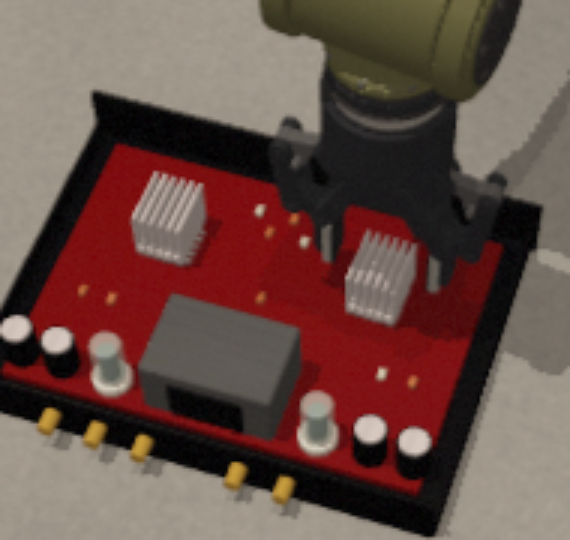

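The jaws straddle the left sink about equally (fingers at (328,258) and (435,288), sink centre about (381,278)). I'll go down 25 mm and close.

Call:
{"fn": "servo_tool", "kwargs": {
  "targets": [0,-1,-8,0,0,0,0,-1,-16,0,0,0,0,-1,-21,0,0,0,0,-1,-24,0,0,0,0,-1,-25,0,0,0]
}}

```text
time_s: 3.0
eef_pos: [0.4831, -0.0457, 0.0209]
ee_rot: [-0.053, -3.141, -0.0]
force: [-0.6, 0.9, -0.3]
opening: 0.06
```

Call:
{"fn": "servo_tool", "kwargs": {
  "targets": [0,0,0,0,0,0]
}}

```text
time_s: 3.1
eef_pos: [0.4832, -0.0457, 0.0212]
ee_rot: [-0.053, -3.141, -0.0]
force: [-1.0, 0.4, 0.5]
opening: 0.0598
```

Call:
{"fn": "servo_tool", "kwargs": {
  "targets": [0,0,0,0,0,0],
  "claw": 40
}}

```text
time_s: 3.2
eef_pos: [0.4833, -0.0457, 0.0214]
ee_rot: [0.053, 3.141, -0.0]
force: [-0.5, 0.1, 0.2]
opening: 0.0468
```

Call:
{"fn": "servo_tool", "kwargs": {
  "targets": [0,0,0,0,0,0]
}}

```text
time_s: 3.3
eef_pos: [0.4833, -0.0457, 0.0215]
ee_rot: [0.053, 3.141, -0.0]
force: [-0.1, -0.2, 0.4]
opening: 0.0399
```

Call:
{"fn": "servo_tool", "kwargs": {
  "targets": [0,0,0,0,0,0,0,0,0,0,0,0],
  "claw": 35
}}

```text
time_s: 3.5
eef_pos: [0.4832, -0.0457, 0.0214]
ee_rot: [0.053, 3.141, -0.0]
force: [-0.3, -0.4, -0.3]
opening: 0.035
```

Call:
{"fn": "servo_tool", "kwargs": {
  "targets": [0,0,0,0,0,0,0,0,0,0,0,0],
  "claw": 33
}}

```text
time_s: 3.7
eef_pos: [0.4832, -0.0457, 0.0213]
ee_rot: [0.053, 3.141, -0.0]
force: [-0.5, -0.8, 0.1]
opening: 0.033
```

Barely any side force, so it's well centred. Close firmly.

Call:
{"fn": "servo_tool", "kwargs": {
  "targets": [0,0,0,0,0,0,0,0,0,0,0,0,0,0,0,0,0,0],
  "claw": 20
}}

```text
time_s: 4.0
eef_pos: [0.4834, -0.0457, 0.0215]
ee_rot: [0.053, 3.141, -0.0]
force: [-0.3, -0.2, 5.4]
opening: 0.0316
```

```bash
python3 - <<'E'
from st import st; st()
from cell import cams; import cv2
for n,r in(("scene",(110,290,205,395)),):
    c=cams.capture(n);cv2.imwrite(f"pics/c_{n}.png",cv2.resize(c["img"][r[0]:r[1],r[2]:r[3]],None,fx=3,fy=3))
st()
E
```

```text
t 4.0 pos [483.4 -45.7  21.5] tiltz [ 0. -0. -1.] theta -0.034 F [-0.33 -0.23  5.44] op 31.6 q6 -1.71
t 4.05 pos [483.4 -45.7  21.5] tiltz [ 0. -0. -1.] theta -0.034 F [-0.78  0.46  5.62] op 31.2 q6 -1.71
```

View pics/c_scene.png

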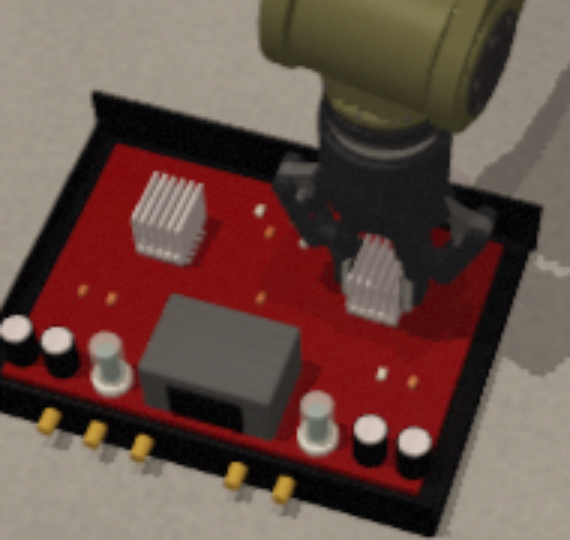

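Gripped at 31.5 mm with the sink between the pads. The pads' forward swing gives +5.5 N (pressing down). I'll pull up in small steps.

Call:
{"fn": "servo_tool", "kwargs": {
  "targets": [0,0,0.3,0,0,0,0,0,0.6,0,0,0]
}}

```text
time_s: 4.25
eef_pos: [0.4829, -0.0456, 0.0216]
ee_rot: [-0.053, -3.141, -0.0]
force: [0.1, 0.6, -0.3]
opening: 0.0312
```

Call:
{"fn": "servo_tool", "kwargs": {
  "targets": [0,0,0.3,0,0,0,0,0,0.6,0,0,0]
}}

```text
time_s: 4.45
eef_pos: [0.483, -0.0456, 0.0223]
ee_rot: [-0.053, -3.141, -0.0]
force: [-0.3, -0.0, -1.0]
opening: 0.0314
```

Call:
{"fn": "servo_tool", "kwargs": {
  "targets": [0,0,0.3,0,0,0,0,0,0.6,0,0,0]
}}

```text
time_s: 4.65
eef_pos: [0.4831, -0.0457, 0.0231]
ee_rot: [-0.053, -3.141, -0.0]
force: [0.8, 0.1, -0.1]
opening: 0.0312
```

Call:
{"fn": "servo_tool", "kwargs": {
  "targets": [0,0,0.3,0,0,0,0,0,0.6,0,0,0]
}}

```text
time_s: 4.85
eef_pos: [0.4832, -0.0457, 0.0237]
ee_rot: [0.053, 3.141, -0.0]
force: [-0.0, 0.1, -1.1]
opening: 0.031
```

Call:
{"fn": "servo_tool", "kwargs": {
  "targets": [0,0,0.3,0,0,0,0,0,0.6,0,0,0]
}}

```text
time_s: 5.05
eef_pos: [0.4832, -0.0457, 0.0243]
ee_rot: [-0.053, -3.141, 0.0]
force: [0.9, 0.3, 0.4]
opening: 0.0313
```

No load after about 3 mm, so this looks like the failed bond. I'll lift further and look.

Call:
{"fn": "servo_tool", "kwargs": {
  "targets": [0,0,2,0,0,0,0,0,5,0,0,0,0,0,9,0,0,0,0,0,14,0,0,0,0,0,20,0,0,0]
}}

```text
time_s: 5.55
eef_pos: [0.4832, -0.0457, 0.0448]
ee_rot: [0.053, 3.141, -0.0]
force: [-0.2, 0.7, -0.1]
opening: 0.0313
```

Call:
{"fn": "servo_tool", "kwargs": {
  "targets": [0,0,10,0,0,0,0,0,20,0,0,0,0,0,28,0,0,0,0,0,34,0,0,0,0,0,36,0,0,0]
}}

```text
time_s: 6.05
eef_pos: [0.4834, -0.0457, 0.0811]
ee_rot: [0.053, 3.14, -0.0]
force: [0.6, -0.7, -1.6]
opening: 0.0315
```

```bash
python3 - <<'E'
from st import st; st()
from cell import cams; import cv2
for n,r in(("scene",(90,290,205,395)),("top",(205,350,285,465))):
    c=cams.capture(n);cv2.imwrite(f"pics/d_{n}.png",cv2.resize(c["img"][r[0]:r[1],r[2]:r[3]],None,fx=3,fy=3))
E
```

```text
t 6.05 pos [483.4 -45.7  81.1] tiltz [ 0.001 -0.    -1.   ] theta -0.034 F [ 0.59 -0.69 -1.57] op 31.5 q6 -1.71
```

View pics/d_scene.png

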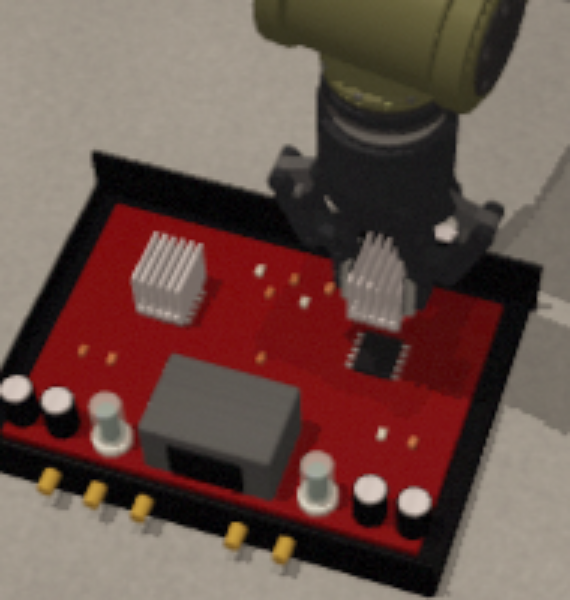

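The sink has come off: the bare chip shows at (378,355) with the sink held above it. I'll carry it to the tray centre (0.481, 0.253).

Call:
{"fn": "servo_tool", "kwargs": {
  "targets": [0,10,15,0,0,0,0,30,25,0,0,0,0,60,30,0,0,0,0,95,30,0,0,0,-1,130,30,0,0,0]
}}

```text
time_s: 6.65
eef_pos: [0.482, 0.0855, 0.1101]
ee_rot: [-0.054, -3.141, 0.0]
force: [0.4, 0.1, -0.7]
opening: 0.031
```

Call:
{"fn": "servo_tool", "kwargs": {
  "targets": [0,35,0,0,0,0,-1,70,0,0,0,0,-1,105,0,0,0,0,-1,140,0,0,0,0,-1,160,0,0,0,0]
}}

```text
time_s: 7.15
eef_pos: [0.4806, 0.2465, 0.1097]
ee_rot: [-0.051, -3.14, 0.0]
force: [0.9, -0.4, -0.4]
opening: 0.0311
```

Call:
{"fn": "servo_tool", "kwargs": {
  "targets": [0,8,0,0,0,0,0,9,-15,0,0,0,0,9,-30,0,0,0,0,9,-40,0,0,0,0,9,-45,0,0,0]
}}

```text
time_s: 7.65
eef_pos: [0.4809, 0.2526, 0.0642]
ee_rot: [-0.054, -3.14, 0.001]
force: [0.8, -0.1, -0.3]
opening: 0.0313
```

```bash
python3 - <<'E'
from st import st; st()
from cell import cams; import cv2
c=cams.capture("scene");cv2.imwrite("pics/e_s.png",cv2.resize(c["img"][130:350,360:600],None,fx=3,fy=3)[:600])
E
```

```text
t 7.65 pos [480.9 252.6  64.2] tiltz [-0.001 -0.001 -1.   ] theta -0.034 F [ 0.84 -0.09 -0.3 ] op 31.3 q6 -1.12
```

View pics/e_s.png

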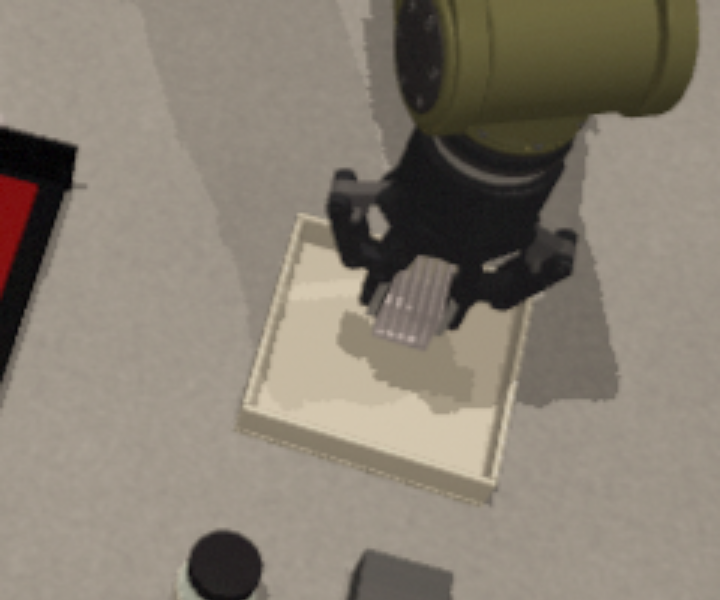

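The sink is held upright above the middle of the tray, about (415,300) in the crop. I'll lower it.

Call:
{"fn": "servo_tool", "kwargs": {
  "targets": [0,0,-15,0,0,0,0,0,-30,0,0,0,0,0,-42,0,0,0,0,0,-49,0,0,0,0,0,-52,0,0,0]
}}

```text
time_s: 8.2
eef_pos: [0.4809, 0.2532, 0.0125]
ee_rot: [-0.053, -3.14, 0.001]
force: [0.6, -0.7, -0.7]
opening: 0.0314
```

Call:
{"fn": "servo_tool", "kwargs": {
  "targets": [0,0,-1,0,0,0,0,0,-2,0,0,0]
}}

```text
time_s: 8.4
eef_pos: [0.4814, 0.2535, 0.0116]
ee_rot: [0.053, 3.141, 0.0]
force: [1.2, 0.3, -0.6]
opening: 0.0317
```

```bash
python3 - <<'E'
from st import st; s=st();print(s["moment"].round(2))
from cell import cams; import cv2
c=cams.capture("scene");cv2.imwrite("pics/f_s.png",cv2.resize(c["img"][180:310,430:560],None,fx=4.5,fy=4.5,interpolation=2))
E
```

```text
t 8.4 pos [481.4 253.5  11.6] tiltz [ 0.001  0.    -1.   ] theta -0.034 F [ 1.21  0.32 -0.63] op 31.7 q6 -1.12
[-0.01 -0.02  0.  ]
```

View pics/f_s.png

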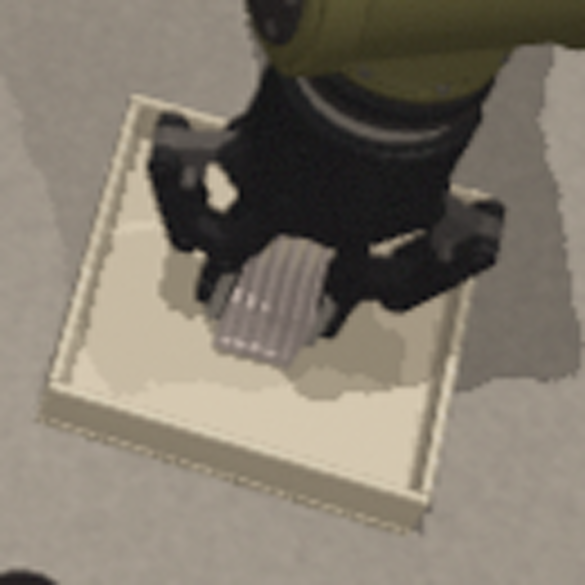

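Call:
{"fn": "servo_tool", "kwargs": {
  "targets": [0,0,-1,0,0,0,0,0,-2,0,0,0]
}}

```text
time_s: 8.65
eef_pos: [0.4813, 0.2534, 0.0095]
ee_rot: [0.053, 3.141, 0.0]
force: [-0.3, -0.5, -0.7]
opening: 0.0312
```

Call:
{"fn": "servo_tool", "kwargs": {
  "targets": [0,0,-0.5,0,0,0,0,0,-1,0,0,0]
}}

```text
time_s: 8.85
eef_pos: [0.4812, 0.2533, 0.0083]
ee_rot: [0.053, 3.141, 0.0]
force: [0.1, -0.7, 0.4]
opening: 0.0313
```

Call:
{"fn": "servo_tool", "kwargs": {
  "targets": [0,0,-0.3,0,0,0,0,0,-0.6,0,0,0]
}}

```text
time_s: 9.05
eef_pos: [0.4812, 0.2533, 0.0077]
ee_rot: [-0.053, -3.141, -0.0]
force: [-0.2, 0.3, -1.1]
opening: 0.0311
```

Call:
{"fn": "servo_tool", "kwargs": {
  "targets": [0,0,-0.3,0,0,0,0,0,-0.6,0,0,0]
}}

```text
time_s: 9.25
eef_pos: [0.4812, 0.2533, 0.0075]
ee_rot: [0.053, 3.141, -0.0]
force: [-5.1, -2.3, 9.2]
opening: 0.0314
```

Call:
{"fn": "servo_tool", "kwargs": {
  "targets": [0,0,-0.3,0,0,0,0,0,-0.6,0,0,0]
}}

```text
time_s: 9.45
eef_pos: [0.4812, 0.2533, 0.0075]
ee_rot: [0.053, 3.141, -0.0]
force: [-9.1, -3.5, 18.8]
opening: 0.0313
```

The sink is on the floor. I'll ease the load, then open.

Call:
{"fn": "servo_tool", "kwargs": {
  "targets": [0,0,0.5,0,0,0,0,0,0.8,0,0,0]
}}

```text
time_s: 9.65
eef_pos: [0.4812, 0.2534, 0.0075]
ee_rot: [0.053, 3.141, 0.0]
force: [-1.2, -0.8, 2.3]
opening: 0.0316
```

Call:
{"fn": "servo_tool", "kwargs": {
  "targets": [0,0,0,0,0,0,0,0,0,0,0,0],
  "claw": 34
}}

```text
time_s: 9.85
eef_pos: [0.4812, 0.2533, 0.0072]
ee_rot: [0.053, 3.141, 0.0]
force: [0.1, -0.5, 0.2]
opening: 0.0339
```

Call:
{"fn": "servo_tool", "kwargs": {
  "targets": [0,0,0,0,0,0,0,0,0,0,0,0,0,0,0,0,0,0],
  "claw": 56
}}

```text
time_s: 10.15
eef_pos: [0.4812, 0.2533, 0.0072]
ee_rot: [-0.053, -3.141, 0.0]
force: [0.7, 0.5, -0.1]
opening: 0.0559
```

Call:
{"fn": "servo_tool", "kwargs": {
  "targets": [0,0,5,0,0,0,0,0,20,0,0,0,0,0,45,0,0,0,0,0,75,0,0,0,0,0,105,0,0,0]
}}

```text
time_s: 10.65
eef_pos: [0.4811, 0.2533, 0.1146]
ee_rot: [0.053, 3.14, 0.0]
force: [1.1, 0.5, 0.5]
opening: 0.0559
```

```bash
python3 - <<'E'
from st import st; s=st()
from cell import cams; import cv2
c=cams.capture("scene");cv2.imwrite("pics/g_s.png",cv2.resize(c["img"][180:310,430:560],None,fx=4.5,fy=4.5,interpolation=2))
E
```

```text
t 10.65 pos [481.1 253.3 114.6] tiltz [ 0.001  0.    -1.   ] theta -0.034 F [1.11 0.47 0.48] op 55.9 q6 -1.12
```

View pics/g_s.png

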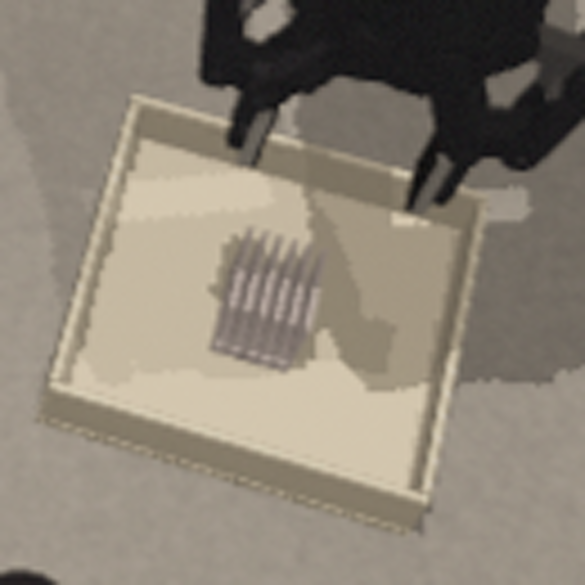

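The sink stands upright in the tray at about (268,300) in the crop. Next the right sink: target (0.479, −0.188).

Call:
{"fn": "servo_tool", "kwargs": {
  "targets": [0,-40,0,0,0,0.01,0,-80,0,0,0,0.02,0,-120,0,0,0,0.02,-1,-160,0,0,0,0.02,-1,-200,0,0,0,0.02],
  "claw": 60
}}

```text
time_s: 11.2
eef_pos: [0.48, 0.0518, 0.1134]
ee_rot: [0.021, 3.14, 0.0]
force: [0.7, -0.3, -0.4]
opening: 0.0601
```

Call:
{"fn": "servo_tool", "kwargs": {
  "targets": [0,-40,0,0,0,0,0,-80,0,0,0,0,0,-120,0,0,0,0,-1,-160,0,0,0,0,-1,-200,0,0,0,0]
}}

```text
time_s: 11.7
eef_pos: [0.479, -0.1484, 0.1135]
ee_rot: [0.022, 3.14, -0.001]
force: [0.7, 0.0, -0.4]
opening: 0.0601
```

Call:
{"fn": "servo_tool", "kwargs": {
  "targets": [0,-30,0,0,0,0,0,-41,-15,0,0,0,0,-41,-35,0,0,0,0,-41,-55,0,0,0,0,-41,-65,0,0,0]
}}

```text
time_s: 12.2
eef_pos: [0.4784, -0.1867, 0.0456]
ee_rot: [-0.021, -3.139, -0.002]
force: [0.8, 0.6, -0.4]
opening: 0.0599
```

```bash
python3 - <<'E'
from st import st; s=st()
from cell import cams; import cv2
c=cams.capture("scene");cv2.imwrite("pics/i_s.png",cv2.resize(c["img"][110:260,190:340],None,fx=4,fy=4,interpolation=2))
E
```

```text
t 12.2 pos [ 478.4 -186.7   45.6] tiltz [-0.002  0.001 -1.   ] theta -0.013 F [ 0.81  0.61 -0.38] op 59.9 q6 -2.0
```

View pics/i_s.png

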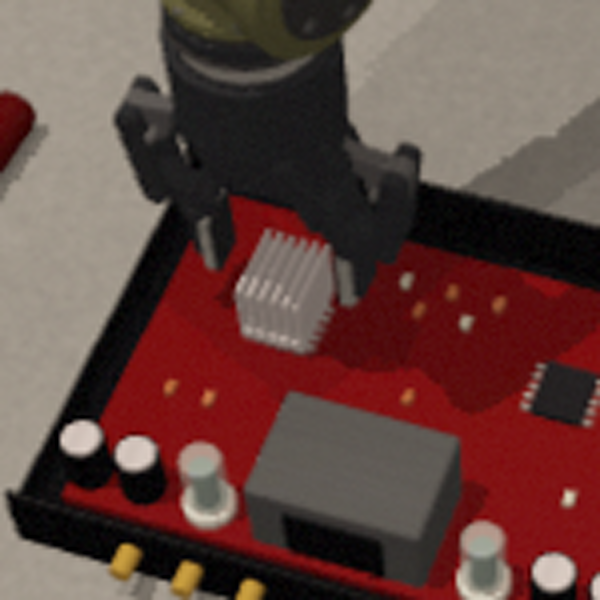

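The jaws straddle the right sink, though the right finger looks nearer. I'll lower and close partway, then check.

Call:
{"fn": "servo_tool", "kwargs": {
  "targets": [0,0,-8,0,0,0,0,0,-16,0,0,0,0,0,-21,0,0,0,0,0,-24,0,0,0,0,0,-24,0,0,0]
}}

```text
time_s: 12.75
eef_pos: [0.4791, -0.1876, 0.0231]
ee_rot: [-0.022, -3.141, -0.0]
force: [-0.5, -0.3, 0.2]
opening: 0.06
```

Call:
{"fn": "servo_tool", "kwargs": {
  "targets": [0,0,0,0,0,0,0,0,0,0,0,0],
  "claw": 46
}}

```text
time_s: 12.95
eef_pos: [0.4793, -0.1878, 0.0236]
ee_rot: [0.022, 3.141, -0.0]
force: [-1.0, -0.0, -0.4]
opening: 0.0464
```

```bash
python3 - <<'E'
from st import st; s=st()
from cell import cams; import cv2
c=cams.capture("scene");cv2.imwrite("pics/j_s.png",cv2.resize(c["img"][145:235,220:310],None,fx=6.5,fy=6.5,interpolation=2))
c=cams.capture("top");cv2.imwrite("pics/j_t.png",cv2.resize(c["img"][250:340,360:460],None,fx=6,fy=6,interpolation=2))
E
```

```text
t 12.95 pos [ 479.3 -187.8   23.6] tiltz [ 0.001 -0.    -1.   ] theta -0.014 F [-1.05 -0.03 -0.4 ] op 46.4 q6 -2.0
```

View pics/j_s.png

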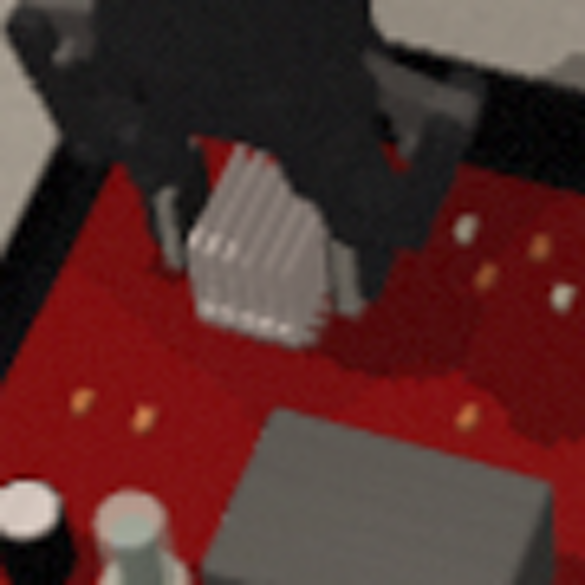

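Now the gaps on both sides look similar. Close gradually, watching the side force.

Call:
{"fn": "servo_tool", "kwargs": {
  "targets": [0,0,-1,0,0,0,0,0,-2,0,0,0],
  "claw": 39
}}

```text
time_s: 13.25
eef_pos: [0.4792, -0.1877, 0.0213]
ee_rot: [0.022, 3.141, -0.0]
force: [0.2, 0.1, 0.2]
opening: 0.039
```

Call:
{"fn": "servo_tool", "kwargs": {
  "targets": [0,0,0,0,0,0,0,0,0,0,0,0],
  "claw": 36
}}

```text
time_s: 13.45
eef_pos: [0.4791, -0.1877, 0.0212]
ee_rot: [-0.022, -3.141, -0.0]
force: [-0.3, 0.2, 0.2]
opening: 0.0359
```

Call:
{"fn": "servo_tool", "kwargs": {
  "targets": [0,0,0,0,0,0,0,0,0,0,0,0],
  "claw": 34
}}

```text
time_s: 13.65
eef_pos: [0.4792, -0.188, 0.0214]
ee_rot: [0.022, 3.141, -0.001]
force: [-0.6, -4.7, 0.6]
opening: 0.0342
```

Call:
{"fn": "servo_tool", "kwargs": {
  "targets": [0,0,0,0,0,0,0,0,0,0,0,0],
  "claw": 33
}}

```text
time_s: 13.85
eef_pos: [0.4792, -0.1884, 0.0215]
ee_rot: [0.022, 3.141, -0.002]
force: [-2.3, -8.6, 0.0]
opening: 0.033
```

Call:
{"fn": "servo_tool", "kwargs": {
  "targets": [0,0,0,0,0,0,0,-1,0,0,0,0,0,-1.4,0,0,0,0],
  "claw": 36
}}

```text
time_s: 14.15
eef_pos: [0.4792, -0.1889, 0.0212]
ee_rot: [-0.021, -3.141, -0.0]
force: [0.5, -0.3, 0.1]
opening: 0.0358
```

Call:
{"fn": "servo_tool", "kwargs": {
  "targets": [0,0,0,0,0,0,0,0,0,0,0,0],
  "claw": 33
}}

```text
time_s: 14.35
eef_pos: [0.4792, -0.189, 0.0213]
ee_rot: [-0.022, -3.141, -0.0]
force: [-0.8, -0.4, 0.1]
opening: 0.0333
```

Centred. Grip.

Call:
{"fn": "servo_tool", "kwargs": {
  "targets": [0,0,0,0,0,0,0,0,0,0,0,0,0,0,0,0,0,0],
  "claw": 20
}}

```text
time_s: 14.65
eef_pos: [0.4792, -0.189, 0.0215]
ee_rot: [0.022, 3.141, -0.0]
force: [-2.4, 0.7, 4.9]
opening: 0.0315
```

Call:
{"fn": "servo_tool", "kwargs": {
  "targets": [0,0,0.2,0,0,0,0,0,0.4,0,0,0]
}}

```text
time_s: 14.85
eef_pos: [0.4792, -0.189, 0.0215]
ee_rot: [0.022, 3.141, 0.0]
force: [0.0, 0.4, -0.2]
opening: 0.0312
```

Call:
{"fn": "servo_tool", "kwargs": {
  "targets": [0,0,0.2,0,0,0,0,0,0.4,0,0,0]
}}

```text
time_s: 15.05
eef_pos: [0.4792, -0.189, 0.0219]
ee_rot: [-0.022, -3.141, -0.0]
force: [1.3, 0.3, -2.3]
opening: 0.0312
```

Call:
{"fn": "servo_tool", "kwargs": {
  "targets": [0,0,0.2,0,0,0,0,0,0.4,0,0,0]
}}

```text
time_s: 15.25
eef_pos: [0.4791, -0.189, 0.0223]
ee_rot: [-0.022, -3.141, -0.0]
force: [2.3, -0.7, -6.3]
opening: 0.0314
```

Call:
{"fn": "servo_tool", "kwargs": {
  "targets": [0,0,0.2,0,0,0,0,0,0.4,0,0,0]
}}

```text
time_s: 15.45
eef_pos: [0.4791, -0.189, 0.0227]
ee_rot: [-0.022, -3.141, -0.0]
force: [3.2, -0.4, -8.1]
opening: 0.0313
```

Call:
{"fn": "servo_tool", "kwargs": {
  "targets": [0,0,0.2,0,0,0,0,0,0.3,0,0,0]
}}

```text
time_s: 15.65
eef_pos: [0.4791, -0.189, 0.023]
ee_rot: [-0.022, -3.141, -0.0]
force: [4.7, -0.6, -9.4]
opening: 0.0312
```

Call:
{"fn": "servo_tool", "kwargs": {
  "targets": [0,0,0.2,0,0,0,0,0,0.4,0,0,0]
}}

```text
time_s: 15.85
eef_pos: [0.4791, -0.189, 0.0234]
ee_rot: [-0.022, -3.141, -0.0]
force: [4.5, -0.9, -11.6]
opening: 0.0311
```

Call:
{"fn": "servo_tool", "kwargs": {
  "targets": [0,0,0.1,0,0,0]
}}

```text
time_s: 15.95
eef_pos: [0.4791, -0.189, 0.0235]
ee_rot: [-0.022, -3.141, -0.0]
force: [5.4, -2.4, -12.1]
opening: 0.0311
```

It holds at about 12 N. Keep that up for a little over two seconds.

Call:
{"fn": "servo_tool", "kwargs": {
  "targets": [0,0,0,0,0,0,0,0,0,0,0,0,0,0,0,0,0,0,0,0,0,0,0,0,0,0,0,0,0,0]
}}

```text
time_s: 16.45
eef_pos: [0.4791, -0.189, 0.0235]
ee_rot: [-0.022, -3.141, -0.0]
force: [5.7, -1.2, -12.3]
opening: 0.0311
```

Call:
{"fn": "servo_tool", "kwargs": {
  "targets": [0,0,0,0,0,0,0,0,0,0,0,0,0,0,0,0,0,0,0,0,0,0,0,0,0,0,0,0,0,0]
}}

```text
time_s: 16.95
eef_pos: [0.4791, -0.189, 0.0235]
ee_rot: [-0.022, -3.141, -0.0]
force: [5.1, -0.3, -11.6]
opening: 0.0308
```

Call:
{"fn": "servo_tool", "kwargs": {
  "targets": [0,0,0,0,0,0,0,0,0,0,0,0,0,0,0,0,0,0,0,0,0,0,0,0,0,0,0,0,0,0]
}}

```text
time_s: 17.45
eef_pos: [0.4791, -0.189, 0.0235]
ee_rot: [-0.022, -3.141, -0.0]
force: [5.3, -0.6, -12.6]
opening: 0.0307
```

Call:
{"fn": "servo_tool", "kwargs": {
  "targets": [0,0,0,0,0,0,0,0,0,0,0,0,0,0,0,0,0,0,0,0,0,0,0,0,0,0,0,0,0,0]
}}

```text
time_s: 17.95
eef_pos: [0.4791, -0.189, 0.0235]
ee_rot: [-0.022, -3.141, -0.0]
force: [5.6, -1.0, -11.7]
opening: 0.0314
```

Call:
{"fn": "servo_tool", "kwargs": {
  "targets": [0,0,0,0,0,0,0,0,0,0,0,0]
}}

```text
time_s: 18.15
eef_pos: [0.4791, -0.189, 0.0235]
ee_rot: [-0.022, -3.141, -0.0]
force: [5.0, -0.9, -11.9]
opening: 0.0315
```

Held 2.3 s at 11.6–12.6 N without yielding. I'll return to zero load and release.

Call:
{"fn": "servo_tool", "kwargs": {
  "targets": [0,0,-0.6,0,0,0,0,0,-1.2,0,0,0,0,0,-1.8,0,0,0,0,0,-2,0,0,0,0,0,-2,0,0,0]
}}

```text
time_s: 18.65
eef_pos: [0.4792, -0.189, 0.0219]
ee_rot: [0.022, 3.142, 0.0]
force: [0.7, 2.0, -3.1]
opening: 0.0312
```

Call:
{"fn": "servo_tool", "kwargs": {
  "targets": [0,0,0,0,0,0,0,0,0,0,0,0],
  "claw": 34
}}

```text
time_s: 18.85
eef_pos: [0.4793, -0.1892, 0.022]
ee_rot: [0.021, 3.141, -0.001]
force: [-0.5, -0.5, 0.6]
opening: 0.0341
```

Call:
{"fn": "servo_tool", "kwargs": {
  "targets": [0,0,0,0,0,0,0,0,0,0,0,0,0,0,0,0,0,0],
  "claw": 56
}}

```text
time_s: 19.15
eef_pos: [0.4792, -0.1891, 0.0218]
ee_rot: [0.022, 3.141, -0.0]
force: [-0.9, -0.8, -0.4]
opening: 0.0561
```

Call:
{"fn": "servo_tool", "kwargs": {
  "targets": [0,0,5,0,0,0,0,0,20,0,0,0,0,0,45,0,0,0,0,0,80,0,0,0,0,0,120,0,0,0]
}}

```text
time_s: 19.65
eef_pos: [0.4787, -0.1888, 0.1427]
ee_rot: [-0.022, -3.14, -0.001]
force: [1.4, 0.1, 0.0]
opening: 0.0565
```

Call:
{"fn": "servo_tool", "kwargs": {
  "targets": [-20,0,20,0,0,0,-50,0,40,0,0,0,-80,0,60,0,0,0,-100,0,60,0,0,0,-100,0,60,0,0,0]
}}

```text
time_s: 20.15
eef_pos: [0.3778, -0.1891, 0.2027]
ee_rot: [0.023, 3.14, -0.002]
force: [1.1, 0.2, 0.1]
opening: 0.0556
```

```bash
python3 - <<'E'
from st import st; s=st()
from cell import cams; import cv2
c=cams.capture("scene");cv2.imwrite("pics/k_s.png",c["img"])
E
```

```text
t 20.15 pos [ 377.8 -189.1  202.7] tiltz [ 0.001 -0.001 -1.   ] theta -0.015 F [1.1  0.16 0.05] op 55.6 q6 -2.11
```

View pics/k_s.png

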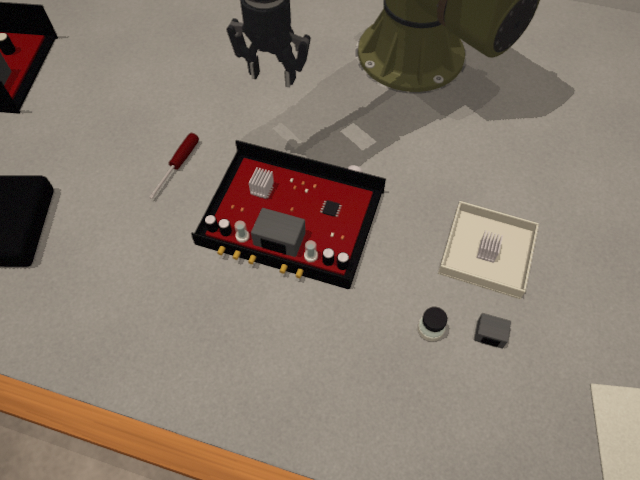

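The picture shows the bonded sink unmoved at (261,183), the other upright in the tray at (489,247), and the jar, driver and spare where they were. The robot is clear, so I'll hand in.

```bash
python3 -c "
from cell import order; print(order.hand_in())"
```

```text
the job is handed in; nothing more can be done
None
```

The job is done and handed in, at about 20 s on the robot's clock.

- **Failed bond:** the left sink (y ≈ −46 mm) came off with no measurable pull, so it never reached 12 N. I set it down upright in the middle of the white tray. It touched the tray floor with about 19 N before I eased off and released it.
- **Sound bond:** the right sink (y ≈ −189 mm) gave about 2 mm and held at readings of 11.6–12.6 N for about 2.3 s. I then unloaded and released it, and it is in its place.
- **Side forces on the right sink:** my first closing was about 1.3 mm off centre. It pushed the sink sideways with about 9 N, so I reopened, re-centred and gripped again. There was also a side force of about 5 N during the pull.

The last picture shows one sink on its chip and the other upright in the tray. The jar, screwdriver and spare transformer have not moved, and the gripper is clear of everything. No last check failed. The two cameras disagreed by about 5 mm on where the sinks were; I used the average, and the near-zero side force on closing confirmed the left one.

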